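Hold the drum sander's dust cover at 60 degrees for fitting its stay

TASK

I am about to fit a stay to the dust cover of this bench drum sander. Turn the wooden button that keeps the cover shut fully aside, then take the cover by its bar handle, raise it until it stands 60 degrees open from shut, and finish while still holding it there by the handle, quite still and with nothing else propping it, so that I can mark the screw holes; do not let go. Leave the things lying on the bench round the machine where they are.

Things in the scene. Friction and masses are not known exactly. Their poses are not given: they have to be found in the camera images.
- sander: plywood bench drum sander, fixed. Origin on the bench below the drum's axis; x points from the open infeed side (towards the robot) to the motor at the back, y along the drum to the left. Cheeks: x -110 to 110 mm, |y| 132 to 180 mm, tops 162 mm up, flush with the shut dust cover between them. Infeed table 60 mm up, out to x = -220 mm. Left belt guard 148 mm high; motor behind, 165 mm high.
- cover (a joint): opening angle of the plywood dust cover (0.5 to 0.9 kg; 260 mm wide, 176 mm from hinge to front lip; top panel 12 mm thick, front skirt 67 mm high): 0 = shut and level, 1.047 = 60 degrees, stop at 1.9. Hinged at its back edge, the front rises. It has no stay and falls shut if let go. It cannot be raised while the turn button lies across it.
- cover_hinge (a point): middle of the cover's hinge line, which runs along the sander's y axis, 162 mm above the bench and 85 mm behind the drum's axis. Frame as the sander's; it does not turn with the cover.
- pull_bar (a point): centre of the cover's steel bar handle: round bar 12 mm thick, 110 mm long, parallel to the hinge, a post at each end, 35 mm above the cover's top. Shut: 160 mm in front of the hinge line and 35 mm higher (swing radius 164 mm). Axes turn with the cover. A dust port (flange 88 mm wide, 32 mm high) stands on the cover 100 mm behind the bar, 55 mm to the left.
- pull: the handle itself, same place and axes as pull_bar.
- hood: the plywood cover with its handle; origin on the hinge line, level with its top; its axes turn with the cover and are the sander's when shut.
- turn_button (a joint): angle of the hardwood turn button on top of the right-hand (-y) cheek: 0 = its tongue points straight over the cover (+y); positive turns the tongue towards the robot (-x), negative towards the motor; stops at -1.6 and 1.6. Turns either way, stays where left (friction 0.05 N m). Clears the cover beyond 1.2 either way; fully aside, along the cheek, is about 1.57.
- button_pivot (a point): the button's pivot screw, half-way up the button (11 mm above the cheek's top); 156 mm right of the sander's middle, 30 mm in front of the drum's axis. Frame as the sander's. Button: 18 mm high (2 to 20 mm above the cheek), 20 mm wide, reaching 50 mm from the pivot to the tongue's round tip and 14 mm the other way.
- button_tip (a point): round tip of the button's tongue, half-way up; turns with the button.
- lid_stay: bystander: flat brass stay with a slot, 200 mm long, 4 mm thick, lying on the bench to the right of the sander
- screwdriver: bystander: screwdriver lying on the bench to the right of the sander
- glue_bottle: bystander: upright white squeeze bottle, 62 mm wide, 172 mm high, to the left of the sander
- sanding_block: bystander: cork sanding block 110 x 62 x 36 mm on the bench to the left of the sander

How it is judged:
By the outcome, as a careful person would: the job done as asked, in the order asked, and still so for the second after the job is handed in, while the arm keeps its last pose, push and grip.
It also fails if it takes over 51 s, if anything falls off the work surface, if the arm or the gripper's body presses on something with over 40 N, if the wrist force passes 120 N, or if a joint passes its speed limit or range.

ROBOT

A 6-joint arm with a two-finger parallel gripper is mounted at the origin on the work surface. World frame = base frame: x ahead of the robot, y to its left, z up, the work surface at z = 0. Lengths are in m, angles in rad, forces in N, time in s.
With the tool pointing down it reaches from about 0.35 to 0.975 m from the base axis. Payload 4.9 kg.
Tool frame: the origin (TCP) lies at the very end of the fingers, on their centre line; the grasp point (between the pads) lies 19 mm behind it (manip.grip_depth is the distance from the TCP to the grasp point, in m); z points along the fingers, x is the direction in which the jaws open and shut, and the axes are right-handed (so a half turn about z gives the same grasp; the last joint's range is limited). The gripper opens to 85 mm and grips with 20 to 120 N. Pads are 22 mm wide; open, the fingers measure 114 mm over their backs; the gripper's body (76 mm by 85 mm) begins 54 mm behind the grasp point. The pads swing forward as they close: fully open they stand 13 mm farther back than shut.
Start: joints at [1.02, 0.053, 1.613, -0, 1.476, -0.119], TCP at [0.262, 0.568, 0.231] pointing down, gripper open.
Joint ranges: [-3.01, 3.01], [-1.01, 2.22], [0.06, 2.58], [-1.02, 4.17], [0.09, 2.62], [-3.14, 3.14]. Speed limits (rad/s): [2.57, 2.57, 3.14, 3.14, 3.14, 3.14].

INTERFACE

Orientations are given as a unit quaternion [w, x, y, z].
In Python, from plant import manip gives the robot as it stands. The module is installed in compiled form; this text tells all that it offers.
- The arm moves only by the shell command python3 -m crank 'ROWS' [OPENING]. ROWS is JSON, a list of rows, each a list of 4 numbers: the shift along the tool's x, y, z in cm, then the turn about the tool's z in units of 6 degrees (1.0 is 6 degrees). A call has 1 to 10 rows; each row shifts and turns the commanded pose from where the row before left it, along the tool's axes as they then stand; what a row does not reach is not made up. A row lasts 1/12 s, in which the tool goes at most 41.7 mm and 7.16 degrees, less where a joint would pass 70% of its speed; a pose out of reach is approached as far as the arm can. A call with a gripper value outside its range is refused whole. OPENING is the opening, from 0 (shut) to 1 (fully open), set as the call begins (- or left out, the last holds). The fingers move at their own pace and stop on an object; the grip force is fixed at half the most. Time passes only in rows, so rows that do not move let the fingers close. It gives the time, the measured TCP pose, the force and the opening at its end, in the units of the state.
- manip.state(): the state, without advancing time (a new reading comes with each control period).
- manip.grab_frame(name): name is "side" or "top"; returns a dict with "img" (400x640x3 uint8, red, green, blue), "intrinsics" (3x3 intrinsics, pixels), "D" ([k1, k2, p1, p2, k3] as OpenCV has them; the pictures are not rectified), "position" and "orientation" of the camera in the world. Camera axes: x right, y up, looking along -z (the intrinsics and any distortion apply to the point x, -y, -z); pixel columns grow to the right and rows downward; lengths in m; the calibration is good to about 2 mm. A picture is of the moment at which its call begins. There is no depth.
- manip.job_done(): hands the job in, once; it reports no verdict.
The state is a dict: "time": time; "joint_pos": joint angles; "joint_vel": joint speeds; "joint_efforts": joint torques, N m; "tool_pos": TCP position; "tool_rot": TCP orientation; "contact_force": force on the tool from outside, world axes, zero at the start; "ft_torque": the same for the moment, N m; "gripper_width": opening from 0.0 (shut) to 1.0 (fully open).
Only numpy, scipy, OpenCV 4.12 (cv2) and the standard library are available. Lean on these libraries where they do the work, as an engineer would, in place of code of your own. Each camera call takes 0.05 s, during which the arm holds its last target.

## Working session

There is one attempt and no reset: what is moved stays moved. The work goes in short steps, Python scripts to look and compute and a shell command to move; the robot and the scene stay as the last step left them, time stands still between calls to the robot, and variables do not carry over. Pictures are saved under pics/ and viewed, and the job is handed in when it is done.

```bash
mkdir -p pics
cat > h.py <<'E'
import numpy as np, cv2
from scipy.spatial.transform import Rotation as R
from plant import manip
def q2R(q): return R.from_quat([q[1],q[2],q[3],q[0]]).as_matrix()
def ray(f,u,v):
    p=cv2.undistortPoints(np.array([[[u,v]]],float),np.array(f["intrinsics"]),np.array(f["D"],float))[0,0]
    d=q2R(f["orientation"])@np.array([p[0],-p[1],-1.0]); return np.array(f["position"]),d/np.linalg.norm(d)
def onz(f,u,v,z):
    o,d=ray(f,u,v); return o+d*(z-o[2])/d[2]
def proj(f,P):
    P=np.atleast_2d(P); c=(P-np.array(f["position"]))@q2R(f["orientation"]); c=c*[1,-1,-1]
    return cv2.projectPoints(c,np.zeros(3),np.zeros(3),np.array(f["intrinsics"]),np.array(f["D"],float))[0][:,0]
E
python3 - <<'E'
from h import *
print(manip.state())
for n in("top","side"):
    f=manip.grab_frame(n); print(n,f["position"],f["orientation"],f["intrinsics"],f["D"])
    cv2.imwrite(f"pics/{n}0.png",f["img"][:,:,::-1])
    np.save(f"{n}0.npy",f,allow_pickle=True)
E
```

```text
{'time': 0.0, 'joint_pos': array([ 1.01998160e+00,  5.33568048e-02,  1.61430674e+00, -8.11220761e-06,
        1.47594980e+00, -1.19002071e-01]), 'joint_vel': array([ 5.42340191e-05, -1.01215653e-03,  1.33896223e-03,  2.33904171e-03,
        5.65978795e-04,  1.06677012e-03]), 'joint_efforts': array([ 9.08138391e-04, -3.93671215e+01, -3.70185149e+01,  5.32164665e-05,
        7.02090474e-03,  6.62862277e-06]), 'tool_pos': array([0.26125236, 0.5671014 , 0.23005542]), 'tool_rot': array([ 4.43543887e-04,  8.42174450e-01,  5.39204206e-01, -9.07785712e-04]), 'contact_force': array([-0.22165298,  0.11648465, -0.2597073 ]), 'ft_torque': array([-0.03816164,  0.0960547 ,  0.03204967]), 'gripper_width': 0.9998700014305911}
top [0.31219198 0.01121964 1.47468083] [-0.67665263 -0.06991193  0.07371673  0.72925948] [[480.06861669   0.         320.0349173 ]
 [  0.         480.06861669 204.82903072]
 [  0.           0.           1.        ]] [-0.03004051  0.          0.          0.          0.        ]
side [-0.11863537 -0.83726468  1.06459856] [ 0.84769568  0.40048785 -0.14054636 -0.31822671] [[433.53331765   0.         322.79558709]
 [  0.         433.53331765 196.89666245]
 [  0.           0.           1.        ]] [0.00146028 0.         0.         0.         0.        ]
```

View pics/top0.png

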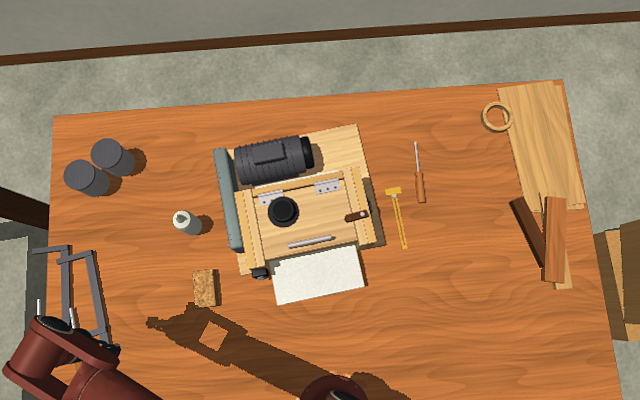

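View pics/side0.png

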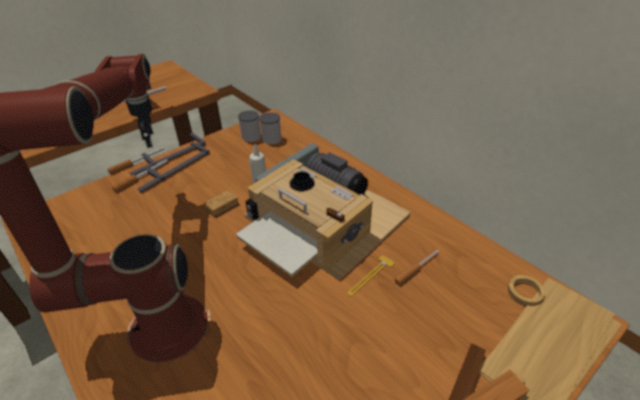

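The top view shows the cover with its bar near (311,242), the button near (356,216) and the port at (283,211). The stay is at (400,215), the screwdriver at (419,175), the bottle at (187,221) and the block at (206,287). I'll zoom in next.

Run:
```python
from h import *
for n,(x,y,w,h) in dict(top=(210,120,200,190),side=(230,140,190,140)).items():
    f=np.load(f"{n}0.npy",allow_pickle=True).item(); im=f["img"][y:y+h,x:x+w,::-1]
    cv2.imwrite(f"pics/{n}0z.png",cv2.resize(im,None,fx=4 if n=="side" else 3,fy=4 if n=="side" else 3,interpolation=cv2.INTER_CUBIC))
```

```text
(no output)
```

View pics/top0z.png

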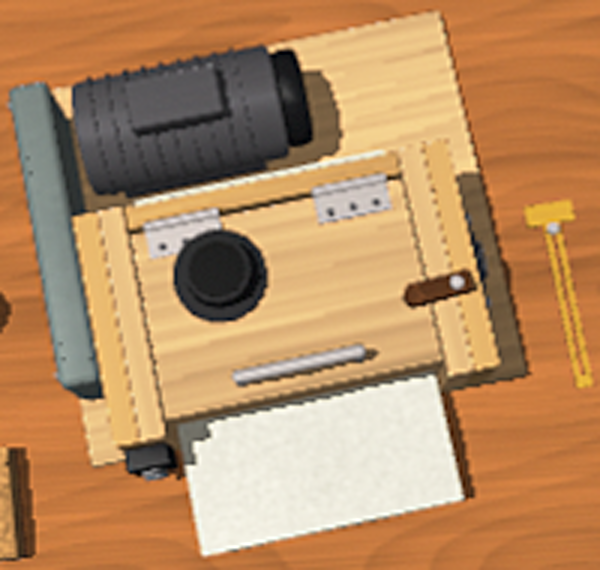

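View pics/side0z.png

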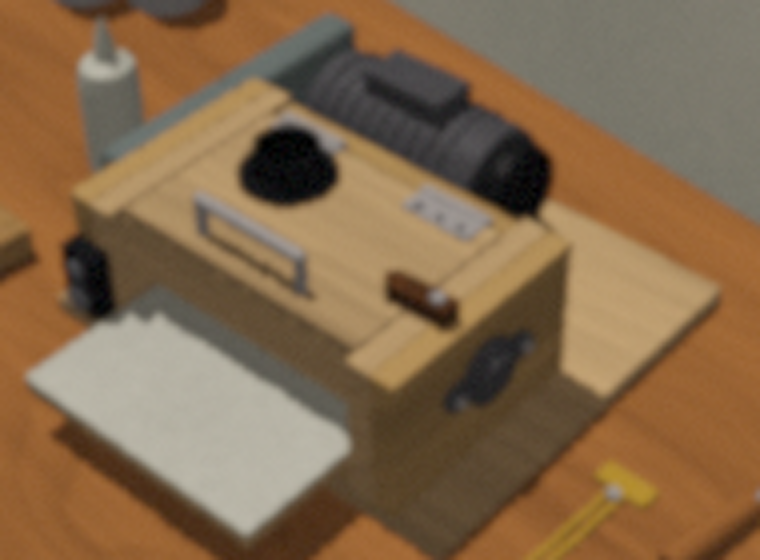

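Run:
```python
from h import *
f=np.load("top0.npy",allow_pickle=True).item()
g=np.load("side0.npy",allow_pickle=True).item()
z=lambda a,b,h:onz(f,210+a/3-.33,120+b/3-.33,h)
s=lambda a,b,h:onz(g,230+a/4-.4,140+b/4-.4,h)
pts=dict(cR=z(497,368,.162),cL=z(116,447,.162),barL=z(237,377,.203),barR=z(366,352,.203),screw=z(457,282,.184),tip=z(406,297,.182))
pts2=dict(cR=s(390,390,.162),cL=s(78,196,.162),barL=s(199,200,.203),barR=s(302,255,.203),screw=s(437,297,.184),tip=s(389,284,.174))
for d in(pts,pts2):
    for k,v in d.items(): print(k,v.round(4))
    yv=(d['cL']-d['cR'])[:2]; print(np.linalg.norm(yv), np.degrees(np.arctan2(-yv[0],yv[1])))
    b=(d['barL']-d['barR'])[:2]; print(np.linalg.norm(b), np.degrees(np.arctan2(-b[0],b[1])))
    b=(d['tip']-d['screw'])[:2]; print(np.linalg.norm(b), np.degrees(np.arctan2(-b[0],b[1])))
    th=np.arctan2(-yv[0],yv[1]); X=np.array([np.cos(th),np.sin(th)]);Y=np.array([-np.sin(th),np.cos(th)])
    m=(d['cL']+d['cR'])[:2]/2
    print("origin from cheeks",m+.11*X,"from bar",(d['barL']+d['barR'])[:2]/2+.075*X,"from screw",d['screw'][:2]+.03*X+.156*Y)
```

```text
cR [ 0.4662 -0.1498  0.162 ]
cL [0.4203 0.2017 0.162 ]
barL [0.4707 0.0858 0.203 ]
barR [ 0.4844 -0.03    0.203 ]
screw [ 0.5448 -0.1184  0.184 ]
tip [ 0.5348 -0.071   0.182 ]
0.3545124346114591 7.442125618177712
0.1166209003720065 6.753334137099463
0.0484617514811792 11.906867153414996
origin from cheeks [0.55232746 0.04020292] from bar [0.55190707 0.03765689] from screw [0.55436503 0.04016544]
cR [ 0.4666 -0.1533  0.162 ]
cL [0.4218 0.192  0.162 ]
barL [0.4663 0.0764 0.203 ]
barR [ 0.4852 -0.0305  0.203 ]
screw [ 0.5441 -0.1191  0.184 ]
tip [ 0.5341 -0.0751  0.174 ]
0.34823484324438925 7.401674217193225
0.10860145352753214 10.016937809085322
0.04508519092719038 12.863085350373378
origin from cheeks [0.55326942 0.03350417] from bar [0.55014103 0.03260548] from screw [0.55378243 0.03949579]
```

```bash
cat >> h.py <<'E'
O=np.array([.553,.038,0.]);YAW=np.radians(7.6)
def w(x,y,z):
    c,s=np.cos(YAW),np.sin(YAW); return O+np.array([c*x-s*y,s*x+c*y,z])
def overlay(f,segs,crop,k,name):
    x,y,ww,hh=crop; im=cv2.resize(f["img"][y:y+hh,x:x+ww,::-1],None,fx=k,fy=k,interpolation=cv2.INTER_CUBIC)
    for a,b in segs:
        p=(proj(f,np.array([a,b]))-[x,y]+.5)*k
        cv2.line(im,*[tuple(int(round(v*8)) for v in q) for q in p],(255,0,255),1,cv2.LINE_AA,3)
    cv2.imwrite(name,im)
def segs(th=0,a=0):
    S=[]
    for sg in(1,-1):
        c=[(-.11,sg*.132),(.11,sg*.132),(.11,sg*.18),(-.11,sg*.18)]
        S+=[(w(*c[i],.162),w(*c[(i+1)%4],.162)) for i in range(4)]
    ct,st=np.cos(th),np.sin(th)
    cov=lambda d,y,h:w(.085-d*ct+h*st,y,.162+d*st+h*ct)
    S+=[(cov(.16,-.055,.035),cov(.16,.055,.035)),(cov(.176,-.13,0),cov(.176,.13,0))]+[(cov(0,q,0),cov(.176,q,0)) for q in(-.13,.13)]+[(cov(.16,q,0),cov(.16,q,.035)) for q in(-.055,.055)]
    S+=[(w(-.03,-.156,.182),w(-.03-.05*np.sin(a),-.156+.05*np.cos(a),.182))]
    return S
E
python3 - <<'E'
from h import *
for n,c,k in(("top",(210,120,200,190),3),("side",(230,140,190,140),4)):
    overlay(np.load(f"{n}0.npy",allow_pickle=True).item(),segs(0,.08),c,k,f"pics/{n}0o.png")
E
```

```text
(no output)
```

View pics/top0o.png

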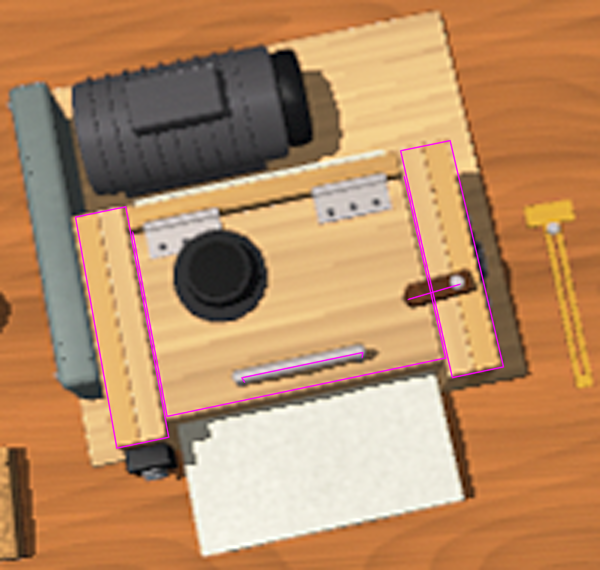

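View pics/side0o.png

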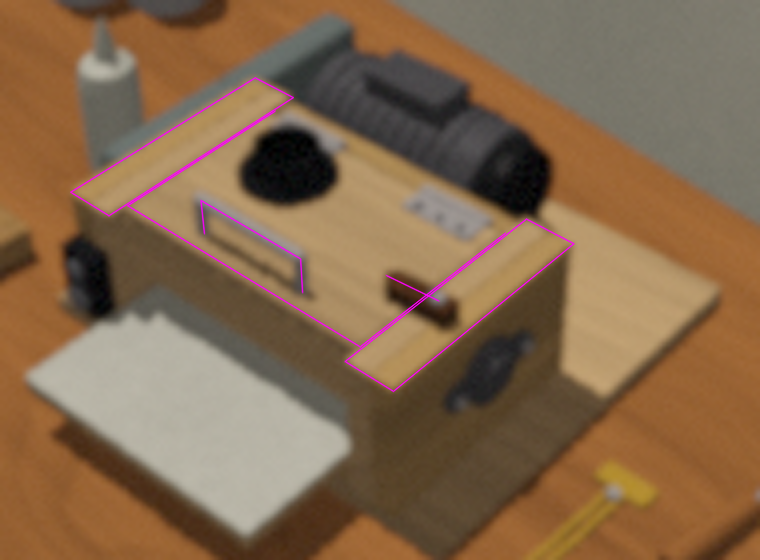

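The model lines lie within about 2 mm of the cheeks, bar and button in both views; I'll shift the origin x by 1 mm. First I'll rise, turn the tool square to the sander and shut the jaws.

```bash
sed -i 's/O=np.array(\[.553/O=np.array([.554/' h.py
cat >> h.py <<'E'
def pose():
    s=manip.state(); T=q2R(s["tool_rot"]); return s,T
def go(P):
    s,T=pose(); yaw=np.degrees(np.arctan2(T[1,0],T[0,0]))
    print("t",round(s["time"],2),"yaw",yaw.round(2),"turn units",round((yaw-np.degrees(YAW))/6,2),"shift cm",(T.T@(np.array(P)-s["tool_pos"])*100).round(2),"F",s["contact_force"].round(1),"w",round(s["gripper_width"],3),"sander",sloc(s["tool_pos"]).round(4))
def sloc(p):
    c,s=np.cos(YAW),np.sin(YAW); d=np.array(p)-O; return np.array([c*d[0]+s*d[1],-s*d[0]+c*d[1],d[2]])
E
python3 -m crank '[[0,0,-0.7,1.07],[0,0,-0.7,1.07],[0,0,-0.7,1.07],[0,0,-0.7,1.07],[0,0,-0.7,1.07],[0,0,-0.7,1.07],[0,0,-0.7,1.07],[0,0,-0.7,1.07],[0,0,-0.7,1.04]]' 0
python3 -c "
from h import *
go(w(.008,-.121,.28))"
```

```text
time: 0.85
tool_pos: [0.2614, 0.5673, 0.2939]
tool_rot: [0.001, 0.998, 0.064, -0.0]
contact_force: [-0.2, 0.2, -0.9]
gripper_width: -0.0
t 0.85 yaw 7.34 turn units -0.04 shift cm [23.11 68.33  1.44] F [-0.2  0.2 -0.9] w -0.0 sander [-0.22    0.5634  0.2939]
```

```bash
for i in 1 2 3; do python3 -m crank '[[0.77,2.28,0,0],[0.77,2.28,0,0],[0.77,2.28,0,0],[0.77,2.28,0,0],[0.77,2.28,0,0],[0.77,2.28,0,0],[0.77,2.28,0,0],[0.77,2.28,0,0],[0.77,2.28,0,0],[0.77,2.28,0,0]]' >/dev/null; done
python3 -c "
from h import *
go(w(.008,-.121,.195))
for n,c,k in(('top',(250,120,200,190),3),('side',(230,120,190,140),4)):
    overlay(manip.grab_frame(n),segs(0,.08),c,k,f'pics/{n}1.png')"
```

```text
t 3.35 yaw 7.65 turn units 0.01 shift cm [-0.38 -0.01  9.86] F [ 1.2  1.  -0.2] w 0.003 sander [ 0.0119 -0.1212  0.2936]
```

View pics/side1.png

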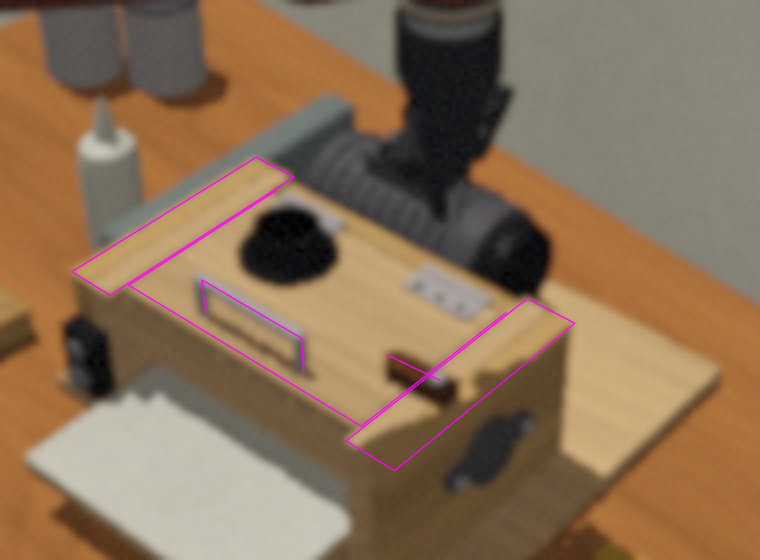

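The fingertips at (440,215) in the zoom are above and behind the button, clear of everything. I'll lower them to about 170 mm.

```bash
python3 -m crank '[[0,0,1.3,0],[0,0,1.3,0],[0,0,1.3,0],[0,0,1.3,0],[0,0,1.3,0],[0,0,1.3,0],[0,0,1.3,0],[0,0,1.3,0],[0,0,1.0,0],[0,0,0.8,0]]' >/dev/null
python3 -c "
from h import *
go(w(.008,-.121,.169))
for n,c,k in(('top',(250,120,200,190),3),('side',(230,120,190,140),4)):
    overlay(manip.grab_frame(n),[],c,k,f'pics/{n}2.png')"
```

```text
t 4.28 yaw 7.66 turn units 0.01 shift cm [-0.35  0.11  0.16] F [ 0.4 -0.3 -0.5] w -0.004 sander [ 0.0115 -0.1199  0.1706]
```

View pics/side2.png

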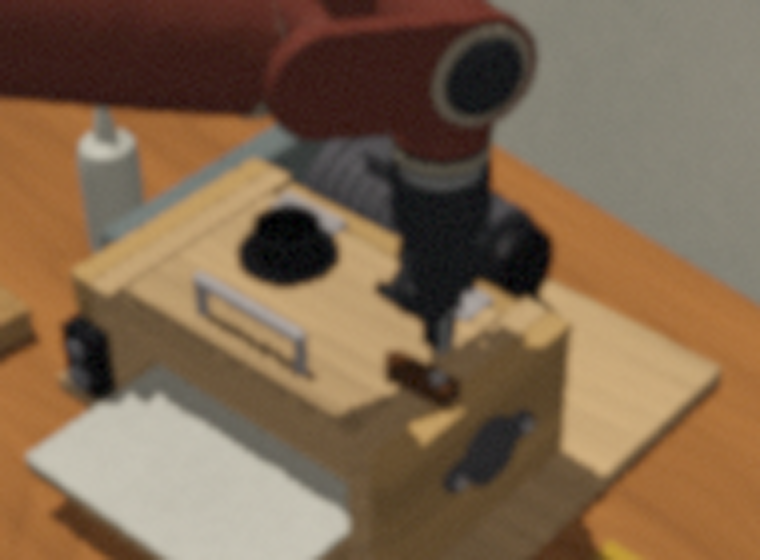

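View pics/top2.png

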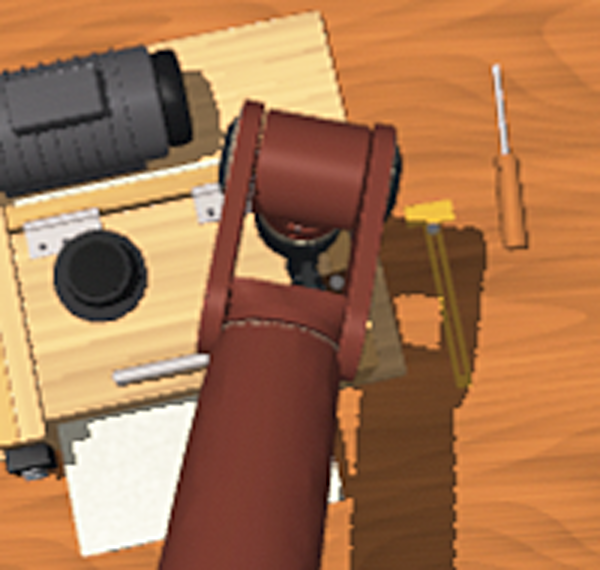

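```bash
python3 -m crank '[[-0.85,0,0.1,0],[-0.85,0,0,0],[-0.7,-0.1,0,0],[-0.7,-0.1,0,0],[-0.7,-0.1,0,0],[-0.7,-0.1,0,0],[-0.7,-0.1,0,0],[-0.7,-0.1,0,0]]'; python3 -m crank '[[-0.45,0.3,0,0],[-0.45,0.4,0,0],[-0.45,0.5,0,0],[-0.45,0.7,0,0],[0,0,0,0]]'
python3 -c "
from h import *
go(w(-.065,-.135,.169))
for n,c,k in(('side',(230,120,190,140),4),):
    overlay(manip.grab_frame(n),segs(0,1.57),c,k,f'pics/{n}3.png')"
```

```text
time: 5.05
tool_pos: [0.5216, -0.0813, 0.1715]
tool_rot: [-0.0, 0.998, 0.067, 0.0]
contact_force: [2.1, 1.0, -0.2]
gripper_width: 0.001
time: 5.47
tool_pos: [0.5064, -0.1032, 0.1711]
tool_rot: [-0.001, 0.998, 0.066, -0.0]
contact_force: [0.3, 2.1, 0.6]
gripper_width: 0.002
t 5.47 yaw 7.59 turn units -0.0 shift cm [0.08 0.14 0.21] F [0.3 2.1 0.6] w 0.002 sander [-0.0658 -0.1336  0.1711]
```

View pics/side3.png

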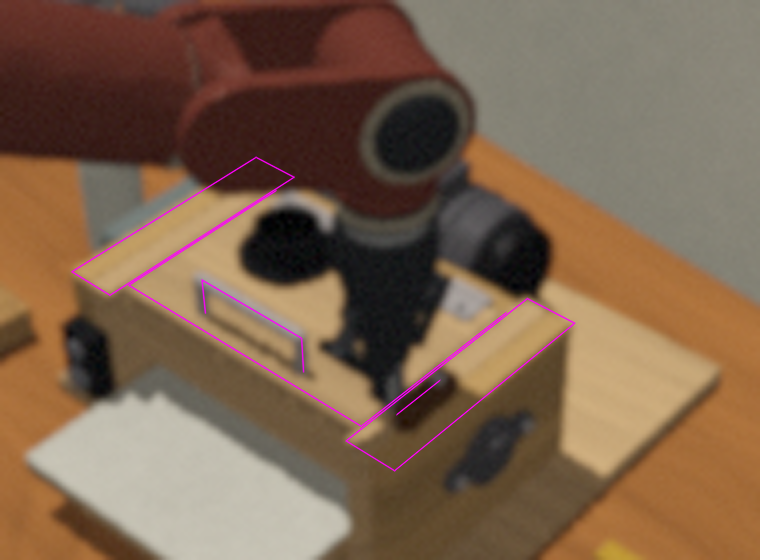

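The button now lies almost along the cheek, with its tip near (400,415) in the zoom. I'll nudge it a little further, then back off, rise and look.

```bash
python3 -m crank '[[0,0.15,0,0],[0,0.1,0,0],[0,0,0,0]]'; python3 -m crank '[[0,-0.8,0,0],[0,-0.8,0,0],[0,-1,-1,0],[0,-1.5,-2,0],[0,-2,-2.5,0],[0,-2,-2.5,0],[0,-2,-1,0],[0,-2,0,0],[0,0,0,0]]' 0.6
python3 -c "
from h import *
go(w(-.075,-.005,.25))
for n,c,k in(('top',(250,120,200,190),3),('side',(230,120,190,140),4),):
    overlay(manip.grab_frame(n),segs(0,1.57),c,k,f'pics/{n}4.png')"
```

```text
time: 5.77
tool_pos: [0.5065, -0.1034, 0.171]
tool_rot: [-0.002, 0.998, 0.067, -0.002]
contact_force: [-1.9, 8.9, 3.3]
gripper_width: 0.001
time: 6.52
tool_pos: [0.4916, 0.0176, 0.2639]
tool_rot: [0.0, 0.998, 0.069, 0.002]
contact_force: [0.3, 0.6, -0.1]
gripper_width: 0.599
t 6.52 yaw 7.87 turn units 0.05 shift cm [-1.04 -0.7   1.38] F [ 0.3  0.6 -0.1] w 0.599 sander [-0.0646 -0.012   0.2639]
```

View pics/side4.png

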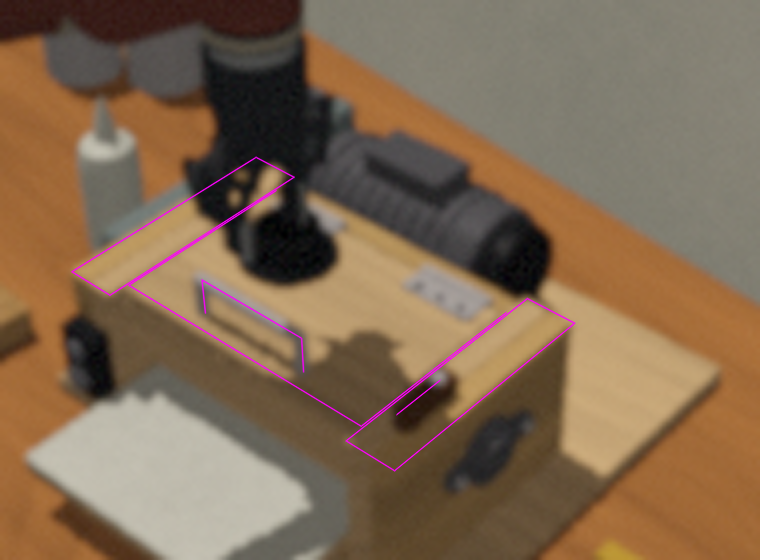

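View pics/top4.png

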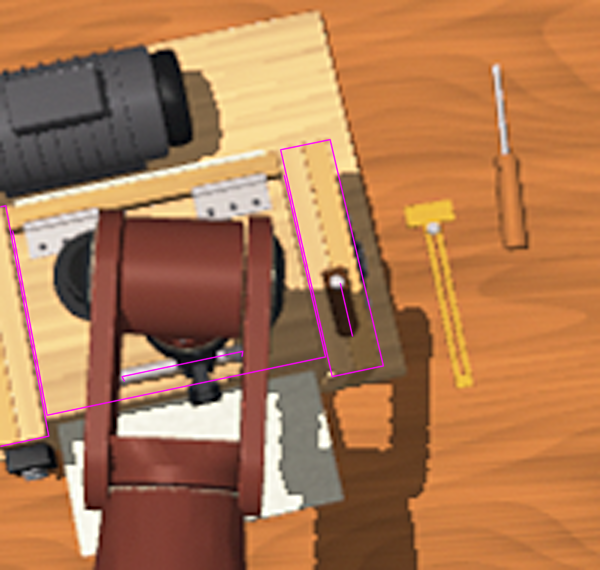

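The top view shows the button dark at (340,300) in the zoom, parallel to the cheek, and the force rose when it met its stop. I'll now go down over the bar.

```bash
python3 -m crank '[[-0.6,-0.35,0,0.05],[-0.5,-0.35,0,0],[0,0,1,0],[0,0,1.5,0],[0,0,1.5,0],[0,0,1.5,0],[0,0,1.5,0],[0,0,1.1,0],[0,0,0.5,0],[0,0,0,0]]' >/dev/null
python3 -c "
from h import *
go(w(-.075,-.005,.176))
for n,c,k in(('side',(230,120,190,140),4),):
    overlay(manip.grab_frame(n),[],c,k,f'pics/{n}5.png')"
```

```text
t 7.45 yaw 7.33 turn units -0.04 shift cm [ 0.23 -0.27 -0.27] F [0.2 0.2 0.2] w 0.598 sander [-0.0773 -0.0077  0.1733]
```

View pics/side5.png

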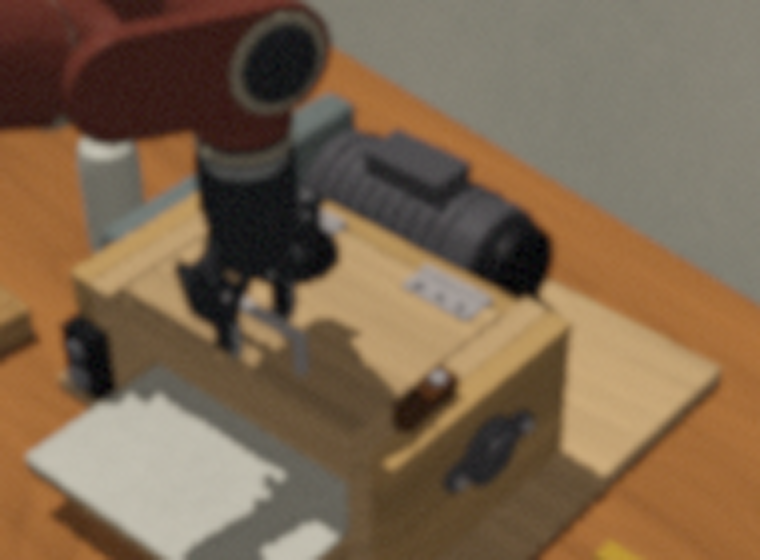

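The jaws straddle the bar at (240,330) in the zoom. I'll close them.

```bash
python3 -m crank '[[0.1,0,-0.2,-0.05],[0,0,0,0],[0,0,0,0],[0,0,0,0],[0,0,0,0],[0,0,0,0],[0,0,0,0],[0,0,0,0]]' 0; python3 -c "
from h import *
go(w(-.075,-.005,.178))
r=.1638
for th in range(0,61,10):
    p=np.radians(12.34+th); print(th,(-r*np.cos(p)*100).round(2),(r*np.sin(p)*100).round(2))"
```

```text
time: 8.17
tool_pos: [0.4803, 0.0202, 0.1787]
tool_rot: [0.0, 0.998, 0.067, -0.0]
contact_force: [-4.5, -1.6, 6.0]
gripper_width: 0.121
t 8.17 yaw 7.67 turn units 0.01 shift cm [ 0.04 -0.29  0.07] F [-4.5 -1.6  6. ] w 0.121 sander [-0.0754 -0.0079  0.1787]
0 -16.0 3.5
10 -15.15 6.23
20 -13.84 8.76
30 -12.11 11.03
40 -10.01 12.97
50 -7.6 14.51
60 -4.97 15.61
```

```bash
python3 -m crank '[[0.15,0,-0.55,0],[0.16,0,-0.55,0],[0.17,0,-0.55,0],[0.18,0,-0.54,0],[0.2,0,-0.54,0]]';  python3 -m crank '[[0.23,0,-0.52,0],[0.25,0,-0.51,0],[0.26,0,-0.51,0],[0.27,0,-0.5,0],[0.3,0,-0.49,0],[0,0,0,0]]'; python3 -c "
from h import *
go(w(-.0534,-.008,.178+.0526))
for n,c,k in(('side',(230,120,190,140),4),):
    overlay(manip.grab_frame(n),segs(np.radians(20),1.57),c,k,f'pics/{n}6.png')"
```

```text
time: 8.58
tool_pos: [0.4876, 0.0213, 0.2039]
tool_rot: [0.0, 0.998, 0.067, -0.003]
contact_force: [-5.6, -3.1, -4.7]
gripper_width: 0.116
time: 9.08
tool_pos: [0.5003, 0.023, 0.2307]
tool_rot: [0.0, 0.998, 0.067, -0.003]
contact_force: [-10.7, -3.0, 0.5]
gripper_width: 0.112
t 9.08 yaw 7.66 turn units 0.01 shift cm [0.18 0.02 0.01] F [-10.7  -3.    0.5] w 0.112 sander [-0.0552 -0.0078  0.2307]
```

View pics/side6.png

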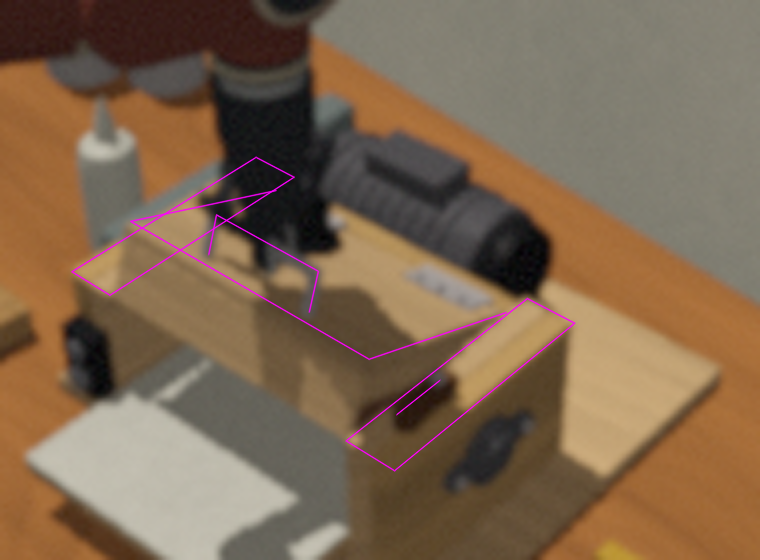

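The cover is up to about 20° and the model lines match it. I'll keep raising it.

```bash
python3 -m crank '[[0.26,0,-0.48,0],[0.28,0,-0.47,0],[0.33,0,-0.46,0],[0.36,0,-0.44,0],[0.38,0,-0.43,0]]';  python3 -m crank '[[0.39,0,-0.42,0],[0.4,0,-0.41,0],[0.42,0,-0.39,0],[0.43,0,-0.37,0],[0.45,0,-0.36,0],[0,0,0,0]]'; python3 -c "
from h import *
go(w(-.0151,-.008,.178+.0947))
for n,c,k in(('side',(230,120,190,140),4),):
    overlay(manip.grab_frame(n),segs(np.radians(40),1.57),c,k,f'pics/{n}7.png')"
```

```text
time: 9.55
tool_pos: [0.516, 0.0251, 0.2533]
tool_rot: [0.0, 0.998, 0.067, -0.003]
contact_force: [-10.8, -3.7, 0.6]
gripper_width: 0.111
time: 10.05
tool_pos: [0.5383, 0.0281, 0.2759]
tool_rot: [0.0, 0.998, 0.067, -0.001]
contact_force: [-11.3, -1.8, 8.3]
gripper_width: 0.117
t 10.05 yaw 7.66 turn units 0.01 shift cm [0.18 0.03 0.32] F [-11.3  -1.8   8.3] w 0.117 sander [-0.0169 -0.0077  0.2759]
```

View pics/side7.png

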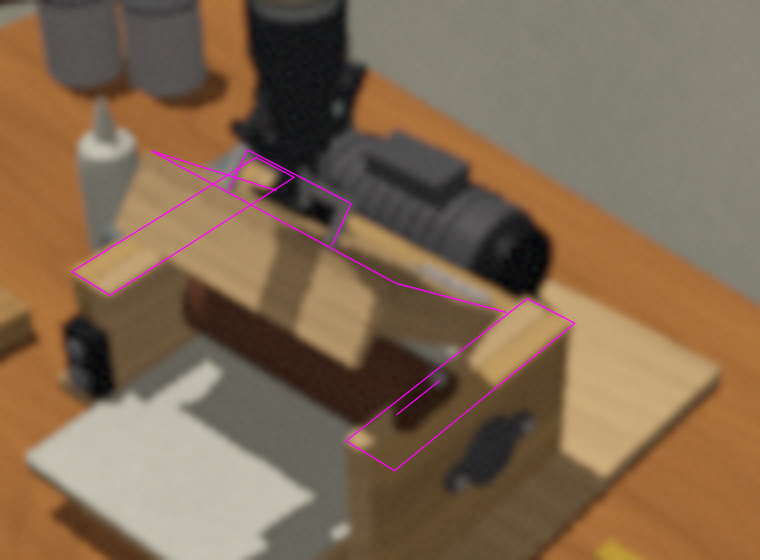

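At about 39° the bar sits a couple of pixels under the 40° lines. I'll carry on to near 60° and measure there.

```bash
python3 -m crank '[[0.46,0,-0.33,0],[0.47,0,-0.32,0],[0.48,0,-0.3,0],[0.49,0,-0.29,0],[0.5,0,-0.27,0]]';  python3 -m crank '[[0.5,0,-0.25,0],[0.51,0,-0.23,0],[0.52,0,-0.21,0],[0.53,0,-0.2,0],[0.53,0,-0.18,0],[0,0,0,0],[0,0,0,0]]'; python3 -c "
from h import *
go(w(.0353,-.008,.178+.1211))
for n,c,k in(('side',(230,90,190,140),4),('top',(210,120,200,190),3)):
    f=manip.grab_frame(n); np.save(n+'8.npy',f,allow_pickle=True)
    overlay(f,segs(np.radians(60),1.57),c,k,f'pics/{n}8.png');overlay(f,[],c,k,f'pics/{n}8n.png')"
```

```text
time: 10.52
tool_pos: [0.5618, 0.0313, 0.2923]
tool_rot: [0.0, 0.998, 0.067, -0.0]
contact_force: [-13.0, -2.4, 11.8]
gripper_width: 0.118
time: 11.1
tool_pos: [0.5899, 0.0352, 0.3045]
tool_rot: [0.0, 0.998, 0.067, 0.004]
contact_force: [-5.9, -0.2, 12.2]
gripper_width: 0.117
t 11.1 yaw 7.68 turn units 0.01 shift cm [0.01 0.05 0.54] F [-5.9 -0.2 12.2] w 0.117 sander [ 0.0352 -0.0075  0.3045]
```

View pics/side8.png

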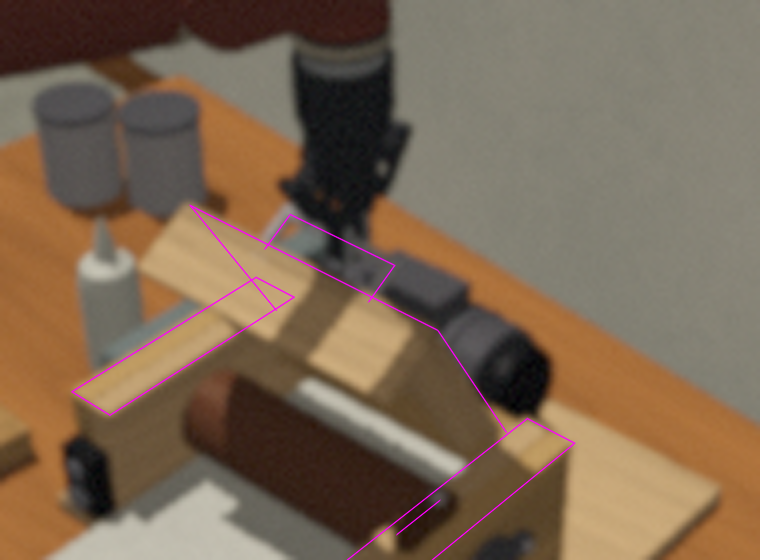

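View pics/side8n.png

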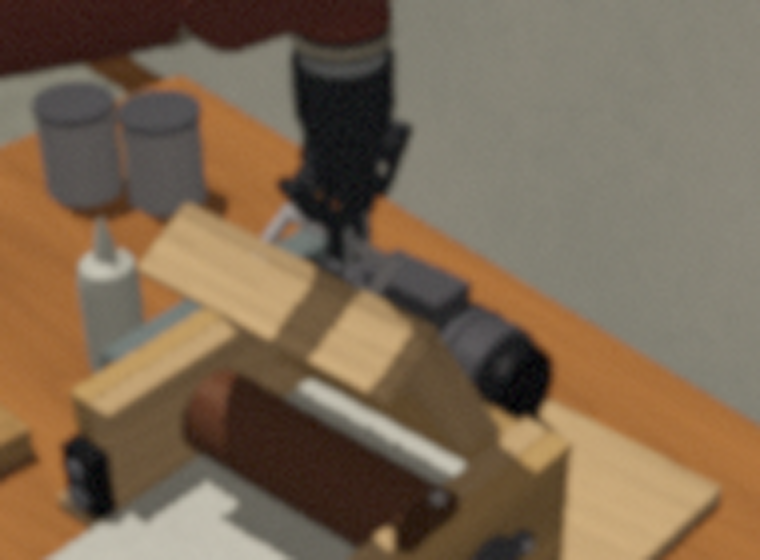

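View pics/top8.png

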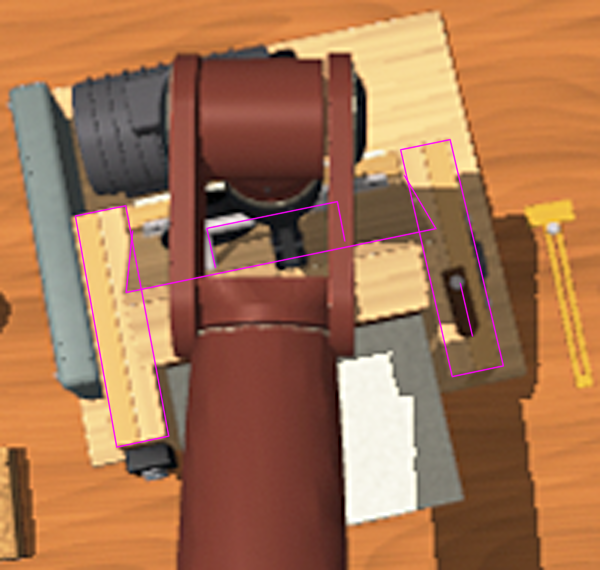

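In the side view the lip's left corner is at about (188,203) in the zoom and agrees with the 60° line. I'll enlarge it to measure the angle properly.

Run:
```python
from h import *
f=np.load('side8.npy',allow_pickle=True).item()
overlay(f,[],(262,132,90,60),8,'pics/side8z.png')
g=np.load('top8.npy',allow_pickle=True).item()
overlay(g,[],(240,180,125,60),6,'pics/top8z.png')
```

```text
(no output)
```

View pics/side8z.png

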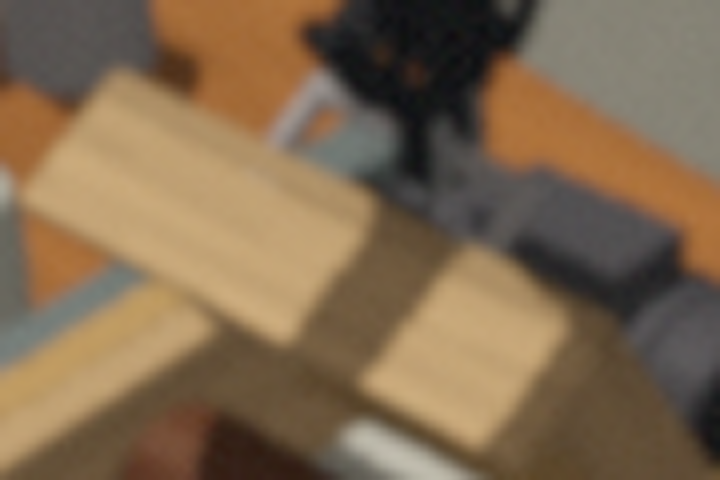

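View pics/top8z.png

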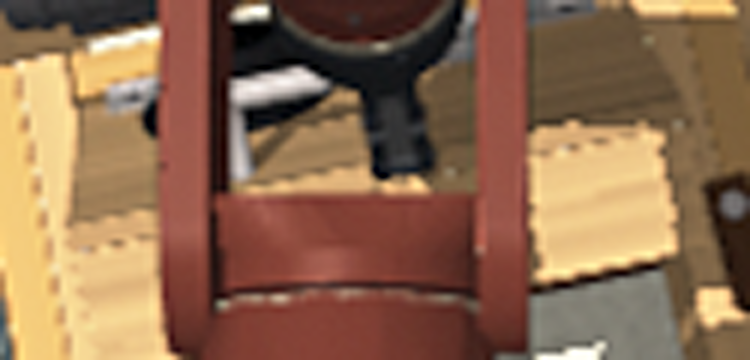

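```bash
cat >> h.py <<'E'
def theta(f,u,v,rad=.176,phi0=0,lo=20,hi=100):
    # angle at which circle of given radius about hinge meets ray
    o,d=ray(f,u,v); a=sloc(o); b=sloc(o+d)-a
    A=np.array([a[0]-.085,a[2]-.162]);B=np.array([b[0],b[2]])
    out=[]
    for r in np.roots([B@B,2*A@B,A@A-rad**2]):
        if abs(np.imag(r))<1e-9:
            q=A+np.real(r)*B; th=np.degrees(np.arctan2(q[1],-q[0]))-phi0; y=(a+np.real(r)*b)[1]; out.append((round(float(th),2),round(float(y),4)))
    return out
E
python3 - <<'E'
from h import *
f=np.load('side8.npy',allow_pickle=True).item();g=np.load('top8.npy',allow_pickle=True).item()
for a,b in[(122,70),(230,122),(345,182)]: print('side',a,b,theta(f,262+a/8-.5,132+b/8-.5))
rb=np.hypot(.176,.067);ph=-np.degrees(np.arctan2(.067,.176))
for a,b in[(25,190),(130,260)]: print('side bottom',theta(f,262+a/8-.5,132+b/8-.5,rb,ph))
for a,b in[(75,225),(115,222),(300,178),(600,140),(663,122)]: print('top',a,b,theta(g,240+a/6-.5,180+b/6-.5))
for a,b in[(540,280),(675,258)]: print('topbottom',theta(g,240+a/6-.5,180+b/6-.5,rb,ph))
for q in(56,60,64):
  for y in(.13,-.13,0):
    t=np.radians(q);P=w(.085-.176*np.cos(t),y,.162+.176*np.sin(t)); print(q,y,(8*(proj(f,P)[0]-[262,132]+.5)).round(),(6*(proj(g,P)[0]-[240,180]+.5)).round())
E
```

```text
side 122 70 [(-152.69, 0.4155), (60.38, 0.1317)]
side 230 122 [(-153.07, 0.3355), (60.66, 0.071)]
side 345 182 [(-152.74, 0.2533), (60.42, 0.0081)]
side bottom [(-105.85, 0.4537), (61.68, 0.133)]
side bottom [(-103.97, 0.3672), (60.29, 0.07)]
top 75 225 [(-83.06, 0.1633), (59.74, 0.1286)]
top 115 222 [(-82.13, 0.1424), (59.02, 0.1124)]
top 300 178 [(-83.17, 0.0427), (59.82, 0.0345)]
top 600 140 [(-78.89, -0.116), (56.47, -0.0899)]
top 663 122 [(-79.79, -0.1506), (57.18, -0.1169)]
topbottom [(-36.12, -0.0686), (60.36, -0.0547)]
topbottom [(-34.84, -0.1392), (59.32, -0.1123)]
56 0.13 [106.  98.] [ 78. 251.]
56 -0.13 [600. 351.] [695. 124.]
56 0 [340. 218.] [388. 187.]
60 0.13 [123.  74.] [ 71. 224.]
60 -0.13 [619. 324.] [691.  96.]
60 0 [358. 192.] [382. 160.]
64 0.13 [142.  50.] [ 64. 196.]
64 -0.13 [638. 297.] [686.  68.]
64 0 [377. 168.] [376. 132.]
```

Both views give about 60° for the lip: 60.4–60.7° from the side, and 59.0–59.8° from the clear left part in the top view. The lower right-hand top values come from shadow edges. I'll check that it holds still.

```bash
for i in 1 2; do python3 -m crank '[[0,0,0,0],[0,0,0,0],[0,0,0,0],[0,0,0,0],[0,0,0,0],[0,0,0,0],[0,0,0,0],[0,0,0,0]]'; done; python3 -c "
from h import *
go(w(.0353,-.008,.299)); print(pose()[0]['joint_vel'].round(4))"
```

```text
time: 11.87
tool_pos: [0.5897, 0.0351, 0.3044]
tool_rot: [0.0, 0.998, 0.067, 0.004]
contact_force: [-5.8, -0.3, 11.8]
gripper_width: 0.115
time: 12.53
tool_pos: [0.5897, 0.0351, 0.3044]
tool_rot: [0.0, 0.998, 0.067, 0.004]
contact_force: [-6.9, -1.3, 11.4]
gripper_width: 0.115
t 12.53 yaw 7.67 turn units 0.01 shift cm [0.03 0.04 0.54] F [-6.9 -1.3 11.4] w 0.115 sander [ 0.035  -0.0076  0.3044]
[-0.     -0.0018 -0.0001 -0.0008  0.0011 -0.0007]
```

It is steady, but the arm is pressing down with about 12 N along the cover. I'll relieve that a little, mostly along the radius, so the hold is easy.

```bash
python3 -m crank '[[0,0,-0.1,0],[0,0,-0.1,0],[0,0,-0.1,0],[0,0,0,0],[0,0,0,0],[0,0,0,0]]'; python3 -m crank '[[0,0,0,0],[0,0,0,0],[0,0,0,0],[0,0,0,0],[0,0,0,0],[0,0,0,0]]'; python3 -c "
from h import *
go(w(.0353,-.008,.299)); print(pose()[0]['joint_vel'].round(4))
f=manip.grab_frame('side');np.save('side9.npy',f,allow_pickle=True); overlay(f,[],(262,132,90,60),8,'pics/side9z.png')
g=manip.grab_frame('top');np.save('top9.npy',g,allow_pickle=True); overlay(g,segs(np.radians(60),1.57),(210,120,200,190),3,'pics/top9.png')
print(pose()[0]['tool_pos'])
"
```

```text
time: 13.03
tool_pos: [0.5889, 0.0351, 0.3042]
tool_rot: [0.0, 0.998, 0.067, 0.002]
contact_force: [-5.4, -1.4, 8.3]
gripper_width: 0.115
time: 13.53
tool_pos: [0.5889, 0.035, 0.3042]
tool_rot: [0.0, 0.998, 0.067, 0.002]
contact_force: [-5.6, -1.4, 8.0]
gripper_width: 0.111
t 13.53 yaw 7.67 turn units 0.01 shift cm [0.11 0.04 0.52] F [-5.6 -1.4  8. ] w 0.111 sander [ 0.0342 -0.0076  0.3042]
[-0.0004  0.0008  0.0022  0.0001  0.0013 -0.0004]
[0.58893861 0.03505319 0.30423747]
```

View pics/side9z.png

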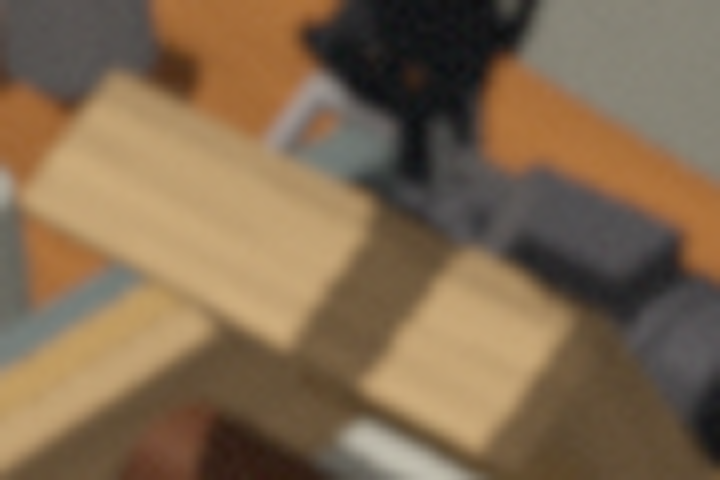

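The lip's left corner is now at about (120,72) in the zoom, a hair lower, which is nearer 60.1°.

View pics/top9.png

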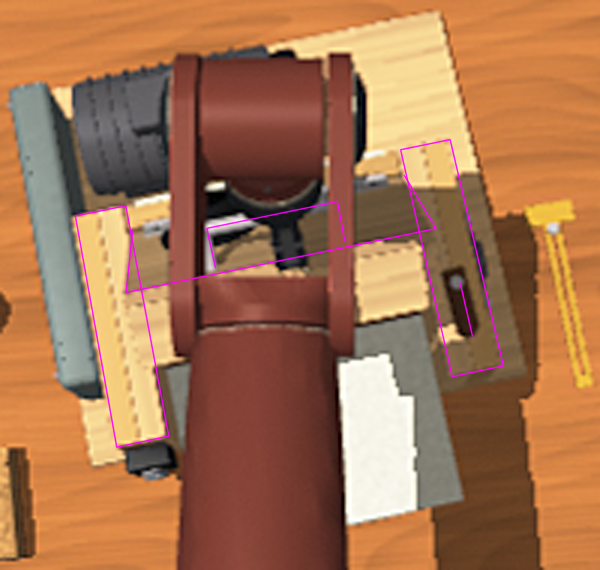

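Run:
```python
from h import *
f=np.load('side9.npy',allow_pickle=True).item();g=np.load('top9.npy',allow_pickle=True).item();g0=np.load('top0.npy',allow_pickle=True).item()
for a,b in[(121,72),(230,125),(345,184)]: print(theta(f,262+a/8-.5,132+b/8-.5)[1])
def ctr(im,lo,hi,box):
    x,y,ww,hh=box; m=cv2.inRange(cv2.cvtColor(im[y:y+hh,x:x+ww],cv2.COLOR_RGB2HSV),lo,hi); M=cv2.moments(m,True); return M['m00'],M['m10']/max(M['m00'],1)+x,M['m01']/max(M['m00'],1)+y
for im in(g0['img'],g['img']): print('stay head',ctr(im,(22,120,120),(32,255,255),(375,180,40,20)),'bottle',ctr(im,(0,0,150),(179,70,255),(165,200,40,45)))
d=cv2.absdiff(g0['img'],g['img']).max(2)
for n,(x,y,ww,hh) in dict(screwdriver=(410,135,20,72),block=(188,262,38,50),bottle=(165,200,50,45)).items(): print(n,(d[y:y+hh,x:x+ww]>60).sum())
```

```text
(60.08, 0.1315)
(60.31, 0.0701)
(60.18, 0.0075)
stay head (2.0, 399.5, 190.0) bottle (189.0, 180.994708994709, 219.64550264550263)
stay head (70.0, 393.14285714285717, 190.84285714285716) bottle (201.0, 181.01492537313433, 219.64676616915423)
screwdriver 0
block 145
bottle 0
```

The bar, lip and button agree with the 60° and 1.57 lines. The block and stay numbers need a closer look, possibly a shadow or hue effect.

Run:
```python
from h import *
a=np.load('top0.npy',allow_pickle=True).item()['img'];b=np.load('top9.npy',allow_pickle=True).item()['img']
c=lambda im:np.hstack([cv2.resize(im[175:260,375:435,::-1],None,fx=4,fy=4),cv2.resize(im[255:325,180:235,::-1],(220,340))])
cv2.imwrite('pics/cmp.png',cv2.resize(np.hstack([c(a),c(b)]),(800,300)))
```

```text
(no output)
```

View pics/cmp.png

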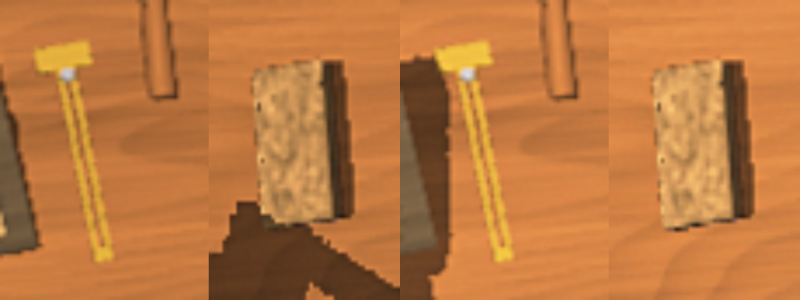

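The comparison shows the stay, screwdriver and block unmoved; only the arm's shadow changed. I'll hand in.

```bash
python3 -c "
from h import *
go(w(.0353,-.008,.299)); print(manip.job_done()); go(w(.0353,-.008,.299))"
```

```text
t 13.63 yaw 7.67 turn units 0.01 shift cm [0.1  0.05 0.52] F [-4.9 -0.7  8.4] w 0.12 sander [ 0.0342 -0.0075  0.3042]
the job is handed in; nothing more can be done
None
the job is handed in; nothing more can be done
```

The turn button is fully aside, and the cover is standing about 60° open with the gripper still holding the bar handle. I handed the job in at 13.6 s. I pushed the button round to its stop with the shut fingers, gripped the bar and raised the cover along its arc.

**Last checks**
- **Angle:** the side view gives 60.1–60.3° at the front lip. The last top-view measurement, before a final 1 mm easing, gave 59.0–59.8° on the clear left part. Two readings on the right came out at 56–57°; I set them aside as shadow edges.
- **Button:** in the top view it lies along the cheek.
- **Stillness:** the tool stayed steady to about 0.1 mm while holding.
- **Force:** about 8 N of upward force remains on the tool, and about 5 N pushing it back towards the robot. The tool also sits about 5 mm higher on the bar than planned. I eased the force down from 12 N but did not remove it or find the cause.
- **Bench items:** the stay, screwdriver, sanding block and glue bottle have not moved in the top view. An image difference at the block and stay turned out to be the arm's shadow.

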